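# Pack the shaker and the jar into part-filled storage tins

## Task

Stand the white salt shaker in the cream storage tin and the jar with the white lid in the blue one. Both tins are already filled to some unknown depth under a cork disc: lower each thing upright and slowly until you feel it rest on the cork, without dropping it in or pressing hard, then let go. Do not shove the tins or disturb the other things standing about.

Things in the scene. Friction and masses are not known exactly. Their poses are not given: they have to be found in the camera images.
- salt_shaker: white salt shaker, upright round bottle 43 mm in diameter and 105 mm high with straight sides (screw cap from 92 mm up, same width); 70 to 150 g. Origin: centre of the underside, z up. Stands somewhere in the nearer row with a garlic bulb close beside it
- white_lid_jar: round jar with a white screw lid, body 62 mm in diameter up to 80 mm, lid 58 mm in diameter up to 98 mm; 150 to 290 g. Origin: centre of the underside, z up. Stands somewhere in the nearer row with a garlic bulb close beside it
- cream_tin: open opaque round tin, cream; 143 mm wide over the rim, 120 mm high, mouth 131 mm; 1.2 kg, loose, in the farther row. A level cork disc lies inside on what is packed there: its top is 18 to 68 mm above the tin's underside, different in each tin and each run; it gives 1 mm per 3 N pressed on it, 8 mm at most, and springs back. Origin: centre of the underside, z up
- blue_tin: open opaque round tin, blue; 143 mm wide over the rim, 120 mm high, mouth 131 mm; 1.2 kg, loose, in the farther row. A level cork disc lies inside on what is packed there: its top is 18 to 68 mm above the tin's underside, different in each tin and each run; it gives 1 mm per 3 N pressed on it, 8 mm at most, and springs back. Origin: centre of the underside, z up
- oil_bottle: tall bottle with a yellow cap, 69 mm in diameter, 225 mm high (bystander, loose, in the farther row). Origin: centre of the underside
- black_lid_jar: jar with a black lid, 66 mm in diameter, 82 mm high (bystander, loose, in the farther row). Origin: centre of the underside
- onion: onion, 75 mm wide, 77 mm high (bystander, loose, in the nearer row). Origin: centre of the underside
- steel_tumbler: empty steel tumbler, 71 mm wide at the rim, 104 mm high (bystander, loose, in the nearer row). Origin: centre of the underside
- garlic_1: garlic bulb, 53 mm wide, 52 mm high, close beside the salt shaker (bystander, loose). Origin: centre of the underside
- garlic_2: garlic bulb, 53 mm wide, 52 mm high, close beside the white-lidded jar (bystander, loose). Origin: centre of the underside
There are look-alikes about, which are no part of the job. Leave any green look-alike of the white_lid_jar alone. What is shaped like the salt_shaker but orange or pink is not meant.

How it is judged:
By the outcome, as a careful person would: the job done as asked, in the order asked, and still so for the second after the job is handed in, with the robot touching nothing.
It also fails if it takes over 61 s, if anything falls off the work surface, if the arm or the gripper's body presses on something with over 40 N, if the wrist force passes 120 N, or if a joint passes its speed limit or range.

## Robot

A 6-joint arm with a two-finger parallel gripper is mounted at the origin on a cart in front of the work surface, level with it; the furniture and walls round the work are solid. World frame = base frame: x ahead of the robot, y to its left, z up, the work surface at z = 0. Lengths are in m, angles in degrees, forces in N, time in s.
With the tool pointing down it reaches from about 0.325 to 0.85 m from the base axis. Payload 15.5 kg.
Tool frame: the origin (TCP) lies midway between the tips of the shut fingers; the grasp point (between the pads) lies 19 mm behind it; z points along the fingers, y is the line along which they close (so a half turn about z gives the same grasp; the last joint's range is limited). The gripper opens to 91 mm and grips with 3 to 60 N. Pads are 32 mm wide; open, the fingers measure 118 mm over their backs; the gripper's body (76 mm by 178 mm) begins 60 mm behind the grasp point.
Start: joints at [-82.535, 28.281, 77.091, -0, 74.628, -5.472], TCP at [0.14, -0.609, 0.214] pointing down, gripper open.
Joint ranges: [-166.48, 166.48], [-47.26, 123.95], [12.59, 153.08], [-70.14, 250.14], [6.76, 159.57], [-176.63, 176.63]. Speed limits (degrees/s): [108.29, 108.29, 147.25, 172.46, 172.46, 172.46].

## Interface

Orientations are given as a 3x3 rotation matrix whose columns are the frame's x, y, z axes.
In Python, from bench import ctrl gives the robot as it stands. The module is installed in compiled form; this text tells all that it offers. Calls block until the motion is done:
- ctrl.goto(position, orientation): joint-space move of the TCP to a pose.
- ctrl.move_l(position, vel=0.15, ori=None, contact_N=None): straight line of the TCP; ori=None keeps the orientation; vel is the mean speed in m/s. With contact_N (N) it stops when the force on the tool has changed by that much, and returns True; else False.
- ctrl.movej(angles): joint-space move.
- ctrl.command_gripper(opening): opening from 0.0 (shut) to 1.0 (fully open); the grip force is fixed at half the most; returns when the fingers have stopped.
- ctrl.sleep(seconds).
- ctrl.ik(position, orientation): joint angles nearest the present ones, or None.
- ctrl.read_camera(name): name is "scene" or "side" or "wrist"; returns the picture (384x512x3 uint8, blue, green, red); there is no depth.
- ctrl.camera_params(name): a dict with "fx", "fy", "cx", "cy" (pixels), "pose" (4x4, takes a point from camera to world coordinates); the wrist camera has in their place "T_tool_cam" (4x4, takes a point from camera to tool coordinates, whose origin is the TCP and whose axes are the flange's). Camera axes: x right, y up, looking along -z (the intrinsics and any distortion apply to the point x, -y, -z); pixel columns grow to the right and rows downward; lengths in m; the calibration is good to about 2 mm. A picture is of the moment at which its call begins: read the wrist's pose just before it. camera_params takes no time and is no camera call.
A pose or a line that the arm cannot do raises ctrl.MotionError and nothing moves.
- ctrl.sign_off(): hands the job in; it is judged then, once.
Readings, each from a call of its own:
- ctrl.current_t(): time.
- ctrl.current_q(): joint angles.
- ctrl.current_dq(): joint speeds.
- ctrl.current_effort(): joint torques, N m.
- ctrl.current_tool_pos(): TCP position.
- ctrl.current_eef_rot(): TCP orientation.
- ctrl.current_contact_force(): force on the tool from outside, world axes, zero at the start.
- ctrl.current_wrist_torque(): the same for the moment, N m.
- ctrl.current_grip_width(): opening from 0.0 (shut) to 1.0 (fully open).
- ctrl.current_grasp_force(): force on a finger pad.
Only numpy, scipy, OpenCV 4.12 (cv2) and the standard library are available. Lean on these libraries where they do the work, as an engineer would, in place of code of your own. Each camera call takes 0.05 s, during which the arm holds its last target. There are 200 camera calls.

## Working session

There is one attempt and no reset: what is moved stays moved. The work goes in short steps, each a Python script; the robot and the scene stay as the last script left them, time stands still between calls to the robot, and variables do not carry over. Pictures are saved under pics/ and viewed, at most 10 in all, crops included, and the job is handed in when it is done.

```bash
mkdir -p pics
python3 - <<'E'
from bench import ctrl
import cv2
for n in("scene","side"):
    im=ctrl.read_camera(n); cv2.imwrite(f"pics/{n}0.png",im); print(n,ctrl.camera_params(n))
print(ctrl.camera_params("wrist"),ctrl.current_eef_rot(),ctrl.current_t())
E
```

```text
scene {'fx': 451.5519829561372, 'fy': 451.5519829561372, 'cx': 260.4570705624075, 'cy': 195.54838588496747, 'pose': array([[-0.71330849,  0.52067751, -0.46913316, -0.10875185],
       [-0.70083338, -0.52528373,  0.48260706,  0.60411274],
       [ 0.00485462,  0.67303189,  0.73959753,  0.98069798],
       [ 0.        ,  0.        ,  0.        ,  1.        ]])}
side {'fx': 382.1689691640022, 'fy': 382.1689691640022, 'cx': 259.05583328697804, 'cy': 190.27071443909446, 'pose': array([[ 0.97673575,  0.11041428, -0.18383676,  0.28096584],
       [-0.21441423,  0.48797355, -0.84611368, -0.98015999],
       [-0.00371556,  0.8658467 ,  0.5002956 ,  0.61553377],
       [ 0.        ,  0.        ,  0.        ,  1.        ]])}
{'fx': 341.8297480098491, 'fy': 341.8297480098491, 'cx': 252.93513202412583, 'cy': 189.60358779810358, 'T_tool_cam': array([[-4.49837008e-04,  9.57269307e-01,  2.89197634e-01,
         8.14664736e-02],
       [ 9.99999810e-01,  3.08734174e-04,  5.33528479e-04,
        -4.56287858e-04],
       [ 4.21445244e-04,  2.89197819e-01, -9.57269264e-01,
        -1.71233708e-01],
       [ 0.00000000e+00,  0.00000000e+00,  0.00000000e+00,
         1.00000000e+00]])} [[ 9.74625909e-01  2.23839954e-01 -1.11809517e-04]
 [ 2.23839951e-01 -9.74625385e-01  1.01801388e-03]
 [ 1.18899788e-04 -1.01721014e-03 -9.99999476e-01]] 0.1
```

View pics/scene0.png

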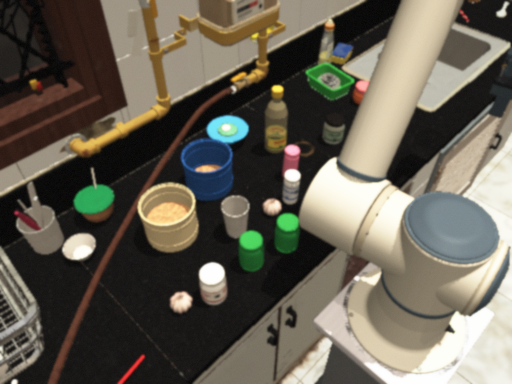

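View pics/side0.png

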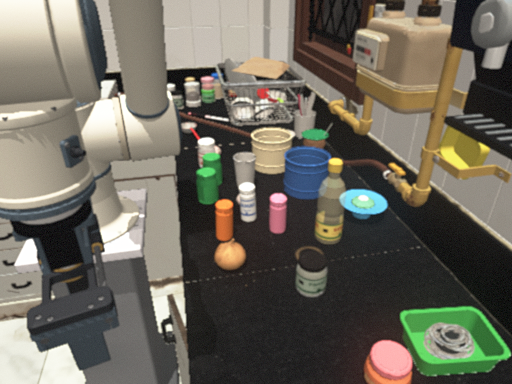

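Scene view: the shaker is at about (291,186) with garlic at (272,207). The jar is at (213,284) with garlic at (180,301). The cream rim is at (168,203) and the blue rim at (207,157). In the side view the shaker is at (247,201), the jar lid at (206,143), cream at (272,137) and blue at (308,157).

```bash
cat > h.py <<'E'
from bench import ctrl
import numpy as np, cv2
def ray(name,px,pose=None):
    p=ctrl.camera_params(name); T=p["pose"] if pose is None else pose
    d=np.array([(px[0]-p["cx"])/p["fx"],-(px[1]-p["cy"])/p["fy"],-1.0])
    return T[:3,3],T[:3,:3]@d
def onplane(name,px,z,pose=None):
    o,d=ray(name,px,pose); return o+d*(z-o[2])/d[2]
def wpose():
    T=np.eye(4);T[:3,:3]=ctrl.current_eef_rot();T[:3,3]=ctrl.current_tool_pos()
    return T@ctrl.camera_params("wrist")["T_tool_cam"]
def R(a):  # tool down, tool x at angle a (deg) in world
    a=np.radians(a);c,s=np.cos(a),np.sin(a)
    return np.array([[c,s,0],[s,-c,0],[0,0,-1.]])
E
python3 - <<'E'
from h import *
S={"shaker":((292,174),.105),"jar":((212,271),.098),"cream":((168,203),.12),"blue":((207,157),.12),"garS":((272,207),.026),"garJ":((181,301),.026),"tumbler":((236,203),.104),"green1":((251,238),.098),"green2":((287,220),.098),"pink":((291,150),.105),"bottle":((277,90),.225)}
D={"shaker":((247,187),.105),"jar":((206,143),.098),"cream":((272,137),.12),"blue":((308,157),.12),"orange":((224,205),.105),"pink":((278,199),.105),"onion":((230,255),.038),"green1":((212,156),.098),"green2":((207,174),.098),"tumbler":((245,157),.104),"bottle":((336,164),.225),"blackjar":((312,258),.082)}
for n,X in(("scene",S),("side",D)):
    for k,(p,z) in X.items(): print(n,k,onplane(n,p,z).round(3))
E
```

```text
scene shaker [ 0.441 -0.085  0.105]
scene jar [0.366 0.273 0.098]
scene cream [0.586 0.226 0.12 ]
scene blue [0.645 0.044 0.12 ]
scene garS [ 0.444 -0.011  0.026]
scene garJ [0.394 0.352 0.026]
scene tumbler [0.474 0.095 0.104]
scene green1 [0.37  0.144 0.098]
scene green2 [0.345 0.04  0.098]
scene pink [ 0.509 -0.156  0.105]
scene bottle [ 0.624 -0.215  0.225]
side shaker [ 0.44  -0.092  0.105]
side jar [0.363 0.254 0.098]
side cream [0.584 0.203 0.12 ]
side blue [0.652 0.023 0.12 ]
side orange [ 0.367 -0.169  0.105]
side pink [ 0.506 -0.171  0.105]
side onion [ 0.362 -0.284  0.038]
side green1 [0.371 0.143 0.098]
side green2 [0.343 0.022 0.098]
side tumbler [0.471 0.099 0.104]
side bottle [ 0.624 -0.24   0.225]
side blackjar [ 0.525 -0.385  0.082]
```

Run:
```python
from h import *
ctrl.goto([.441,-.088,.26],R(90)); ctrl.sleep(.2)
P=wpose(); im=ctrl.read_camera("wrist"); cv2.imwrite("pics/w1.png",im); np.save("w1.npy",P)
print(P.round(3),ctrl.current_q(),ctrl.current_tool_pos(),ctrl.current_t())
f=[]
for i in range(6): f.append(ctrl.current_contact_force()); ctrl.sleep(.03)
print(np.round(f,2))
```

```text
[[ 1.     0.001  0.     0.44 ]
 [-0.001  0.957  0.289 -0.006]
 [ 0.    -0.289  0.957  0.431]
 [ 0.     0.     0.     1.   ]] [-1.89426743e+01  1.11770665e+01  9.65742695e+01 -1.31643742e-03
  7.22550054e+01 -1.88977497e+01] [ 0.44100005 -0.08835077  0.25993339] 2.5083
[[ 0.42 -0.34 -0.34]
 [ 0.96  0.36 -0.78]
 [-0.27  0.56 -0.19]
 [ 0.11  0.08 -0.64]
 [ 0.09  0.33 -0.3 ]
 [-0.86 -0.78 -0.22]]
```

View pics/w1.png

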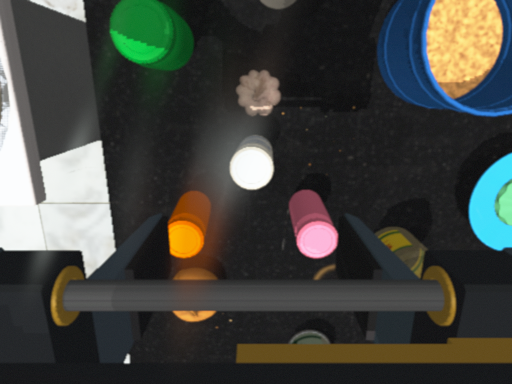

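The wrist view shows the shaker cap at about (252,169), garlic at (259,92), and pink and orange look-alikes at (318,238) and (186,238). The finger lanes at ±x look free. Next I compute the cap position by mask, then grasp and lift.

Run:
```python
from h import *
im=cv2.imread("pics/w1.png"); P=np.load("w1.npy")
hsv=cv2.cvtColor(im,cv2.COLOR_BGR2HSV)
m=((hsv[...,1]<50)&(hsv[...,2]>215)).astype(np.uint8)
n,l,s,c=cv2.connectedComponentsWithStats(m[100:220,200:310])
i=1+s[1:,4].argmax(); x,y,w,h,a=s[i]; print(x+200,y+100,w,h,a)
u,v=x+200+w/2,y+100+h-w/2
p=onplane("wrist",(u,v),.105,P); print(p,"width mm",(w/341.8)*np.linalg.norm(p-P[:3,3])*1000)
g=onplane("wrist",(259,92),.03,P); print("garlic",g)
assert abs(p[0]-.441)<.012 and abs(p[1]+.088)<.014
t=[p[0],p[1],.26]
ctrl.command_gripper(.75)
ctrl.goto([t[0],t[1],.20],R(90))
print(ctrl.move_l([t[0],t[1],.053],vel=.12,contact_N=8),ctrl.current_tool_pos())
ctrl.command_gripper(0); ctrl.sleep(.2)
print(ctrl.current_grip_width()*91,ctrl.current_grasp_force(),ctrl.current_t())
```

```text
231 147 42 42 1406
[ 0.43928441 -0.08231847  0.105     ] width mm 41.16462111657186
garlic [ 0.44716242 -0.01198463  0.03      ]
False [ 0.43964896 -0.08243398  0.05352085]
41.88591877533426 29.943325803615153 5.7
```

Run:
```python
from h import *
p=ctrl.current_tool_pos()
ctrl.move_l([p[0],p[1],.30],vel=.2)
print(ctrl.current_grip_width()*91)
ctrl.goto([.585,.16,.30],R(90)); ctrl.sleep(.2)
P=wpose(); im=ctrl.read_camera("wrist"); cv2.imwrite("pics/w2.png",im); np.save("w2.npy",P)
print(ctrl.current_contact_force(),ctrl.current_t())
```

```text
41.574425495016406
[-0.22111042  0.21060987 -0.92631111] 8.425
```

View pics/w2.png

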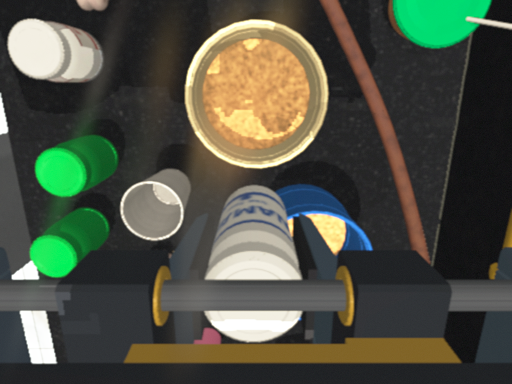

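Rim ellipse spans x 186–328 and y 20–168, with centre about (257,94). The held shaker is upright. The jar lid is at about (38,51).

Run:
```python
from h import *
P=np.load("w2.npy")
c=onplane("wrist",(257,94),.12,P); L=onplane("wrist",(186,94),.12,P); Rr=onplane("wrist",(328,94),.12,P)
T=onplane("wrist",(257,20),.12,P);B=onplane("wrist",(257,168),.12,P)
print("cream",c,np.linalg.norm(L-Rr),T,B,(T+B)/2); print("jar",onplane("wrist",(38,51),.098,P))
x=(L[0]+Rr[0])/2; y=(T[1]+B[1])/2
assert abs(x-.585)<.015 and abs(y-.215)<.02
ctrl.move_l([x,y,.30],vel=.15); ctrl.move_l([x,y,.145],vel=.12); ctrl.sleep(.3)
hit=ctrl.move_l([x,y,.0535+.012],vel=.02,contact_N=2.5)
z=ctrl.current_tool_pos()[2]; ctrl.sleep(.2)
print(hit,"underside",z-.0535,ctrl.current_contact_force(),ctrl.current_tool_pos(),ctrl.current_t())
```

```text
cream [0.58830332 0.234053   0.12      ] 0.14066767447503545 [0.58820694 0.30064795 0.12      ] [0.58841207 0.1589093  0.12      ] [0.5883095  0.22977862 0.12      ]
jar [0.36587797 0.27614946 0.098     ]
True underside 0.05125797078676398 [ 0.51317825 -0.47263616  4.71451654] [0.58824471 0.22970786 0.1049629 ] 13.0667
```

Run:
```python
from h import *
p=ctrl.current_tool_pos()
ctrl.move_l([p[0],p[1],p[2]-.0+.001],vel=.01)
print(ctrl.current_contact_force())
ctrl.command_gripper(.7); print(ctrl.current_contact_force(),ctrl.current_grip_width())
ctrl.move_l([p[0],p[1],.30],vel=.15)
ctrl.goto([.366,.24,.28],R(72)); ctrl.sleep(.2)
P=wpose(); im=ctrl.read_camera("wrist"); cv2.imwrite("pics/w3.png",im); np.save("w3.npy",P)
print(ctrl.current_tool_pos(),ctrl.current_t())
```

```text
[ 2.18361072 -0.5303555   2.07507821]
[ 0.48581029  0.44575675 -0.18844656] 0.6997983932636225
[0.36694391 0.24002447 0.2798442 ] 16.4667
```

View pics/w3.png

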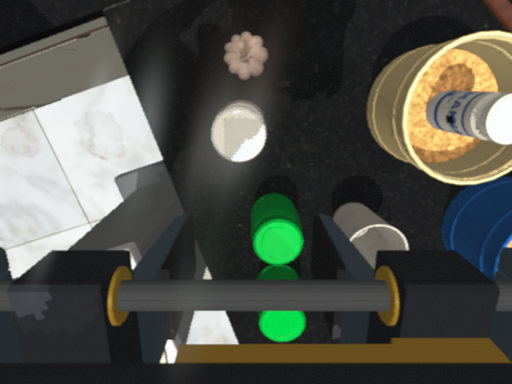

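The shaker stands upright in the cream tin. The jar lid is at (239,133), about 56 px wide, and its garlic at (246,55) lies along tool x, so the fingers clear it.

Run:
```python
from h import *
P=np.load("w3.npy")
p=onplane("wrist",(239,133),.098,P); w=np.linalg.norm(onplane("wrist",(211,133),.098,P)-onplane("wrist",(267,133),.098,P))
print(p,w,"garlic",onplane("wrist",(246,55),.03,P))
assert abs(p[0]-.366)<.012 and abs(p[1]-.27)<.015
ctrl.command_gripper(.95)
ctrl.goto([p[0],p[1],.2],R(72))
print(ctrl.move_l([p[0],p[1],.043],vel=.12,contact_N=8),ctrl.current_tool_pos())
ctrl.command_gripper(0); ctrl.sleep(.2)
z=ctrl.current_tool_pos()[2]; print("z",z,ctrl.current_grip_width()*91,ctrl.current_grasp_force())
ctrl.move_l([p[0],p[1],.30],vel=.2); print(ctrl.current_grip_width()*91)
ctrl.goto([.60,-.03,.30],R(90)); ctrl.sleep(.2)
P=wpose(); im=ctrl.read_camera("wrist"); cv2.imwrite("pics/w4.png",im); np.save("w4.npy",P)
print(ctrl.current_tool_pos(),ctrl.current_contact_force(),ctrl.current_t())
```

```text
[0.36397826 0.27941065 0.098     ] 0.057550752485020736 garlic [0.39493696 0.3538983  0.03      ]
False [0.36432483 0.27957469 0.04351505]
z 0.043114666395839316 59.744623576917846 30.035322268522577
59.288780804764365
[ 0.59983576 -0.02925066  0.30012979] [-1.1408027   0.24643033 -2.19012339] 22.7833
```

View pics/w4.png

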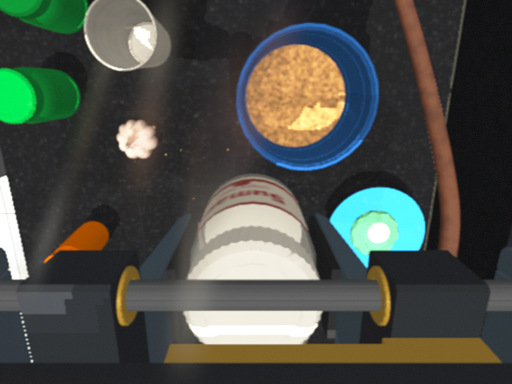

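The rim spans x 237–379 and y 23–170, with centre about (308,96). Before lowering I check where the gas shelf and pipes are.

Run:
```python
from h import *
def tri(a,b):
    o1,d1=ray("scene",a);o2,d2=ray("side",b)
    s,*_=np.linalg.lstsq(np.c_[d1,-d2],o2-o1,rcond=None); A=o1+d1*s[0];B=o2+d2*s[1]; return ((A+B)/2).round(3),np.linalg.norm(A-B).round(3)
print("shelf",tri((198,20),(362,73)),"elbow",tri((165,105),(355,125)))
P=np.load("w4.npy"); f=lambda u,v:onplane("wrist",(u,v),.12,P)
L,Rr,T,B=f(237,96),f(379,96),f(308,23),f(308,170)
x=(L[0]+Rr[0])/2;y=(T[1]+B[1])/2
print(x,y,np.linalg.norm(L-Rr),np.linalg.norm(T-B))
```

```text
shelf (array([ 0.761, -0.071,  0.41 ]), np.float64(0.052)) elbow (array([0.809, 0.045, 0.206]), np.float64(0.011))
0.6536196271179495 0.03966200053848439 0.14087524211836153 0.14146981263385175
```

The pipe elbow at x≈0.81 and shelf at x≈0.76 are rather near a gripper laid along x. I'll turn the gripper 90° so that its long side lies along y, with the camera inward.

Run:
```python
from h import *
x,y=.6525,.039; h=.0433
q=ctrl.ik([.58,y,.30],R(180)); print(np.round(ctrl.current_q()),np.round(q))
assert abs(q[:5]-np.array(ctrl.current_q())[:5]).max()<40
ctrl.goto([.58,y,.30],R(180))
ctrl.move_l([x,y,.29],vel=.12); ctrl.move_l([x,y,h+.09],vel=.12); ctrl.sleep(.3)
f0=ctrl.current_contact_force()
hit=ctrl.move_l([x,y,h+.012],vel=.02,contact_N=2.5)
p=ctrl.current_tool_pos(); ctrl.sleep(.1); f=ctrl.current_contact_force()
print(hit,"underside",p[2]-h,f0,f,ctrl.current_grip_width()*91,ctrl.current_t())
```

```text
[-8. 22. 73.  0. 84. -9.] [ -2.  21.  76.  -0.  83. -92.]
True underside 0.018709186039522922 [ 0.69617473 -0.06219168 -1.47012078] [ 0.94736334 -0.7198127   3.2722563 ] 59.422442717878845 29.825
```

Run:
```python
from h import *
p=ctrl.current_tool_pos()
ctrl.move_l([p[0],p[1],p[2]+.001],vel=.01)
ctrl.command_gripper(.83); print(ctrl.current_contact_force(),ctrl.current_grip_width())
ctrl.move_l([p[0],p[1],.29],vel=.12)
ctrl.goto([.5,.039,.34],R(180)); ctrl.sleep(.5)
cv2.imwrite("pics/s5.png",np.hstack([cv2.resize(ctrl.read_camera(n)[60:340,110:350],(400,467)) for n in("scene","side")]))
print(ctrl.current_t())
```

```text
[-0.3901312  -0.42385286  0.30557377] 0.829377154462905
33.9
```

View pics/s5.png

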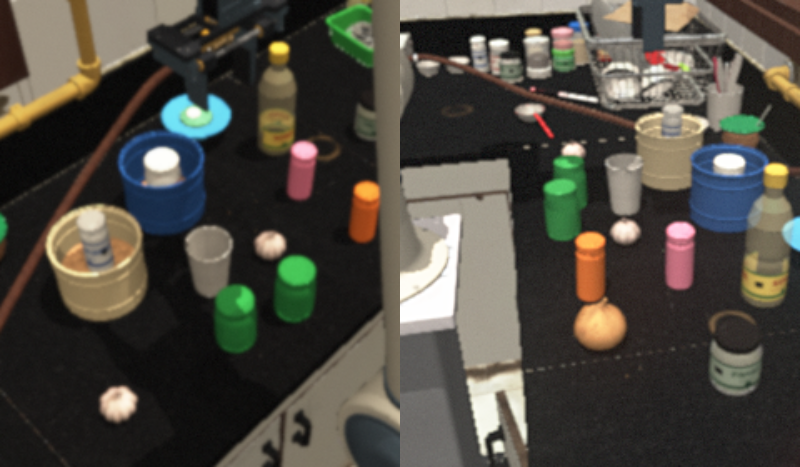

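Both views show the shaker upright in the cream tin (crop 95,240) and the white-lidded jar upright in the blue one (162,165). The bystanders are still in place and the gripper is clear.

```bash
python3 -c "
from bench import ctrl
print(ctrl.sign_off())"
```

```text
the job is handed in; nothing more can be done
None
```

The salt shaker stands upright on the cork in the cream tin and the white-lidded jar in the blue one; the job was handed in at about 34 s, with the last pictures showing the tins and bystanders in place.

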